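Find the rocking canister cover and press it home

TASK

One of the four identical canister covers in the rack is not pushed home and rocks on its seal. Press lightly with the fingertips near the edge of the covers, one after another, until you feel which one rocks; then press that cover straight down at its middle until it is fully home and level, never forcing it down while it is tilted. Only touch and press: do not pull or lift a cover, and leave the card terminal, the can and the bowl where they stand.

Things in the scene. Friction and masses are not known exactly. Their poses are not given: they have to be found in the camera images.
- place1 (a point): The middle of the top face of the cover at place 1, counted from the rack's right-hand end (-y of the rack) to its left; axes as the rack's (x across the row, y along the row, z up). The point is fixed in the rack, 98 mm above the counter; the real top of the cover may lie up to 5 mm below or 8 mm above it, since the canisters stand unevenly (a high cover is not thereby the loose one).
- place2 (a point): The middle of the top face of the cover at place 2, counted from the rack's right-hand end (-y of the rack) to its left; axes as the rack's (x across the row, y along the row, z up). The point is fixed in the rack, 98 mm above the counter; the real top of the cover may lie up to 5 mm below or 8 mm above it, since the canisters stand unevenly (a high cover is not thereby the loose one).
- place3 (a point): The middle of the top face of the cover at place 3, counted from the rack's right-hand end (-y of the rack) to its left; axes as the rack's (x across the row, y along the row, z up). The point is fixed in the rack, 98 mm above the counter; the real top of the cover may lie up to 5 mm below or 8 mm above it, since the canisters stand unevenly (a high cover is not thereby the loose one).
- place4 (a point): The middle of the top face of the cover at place 4, counted from the rack's right-hand end (-y of the rack) to its left; axes as the rack's (x across the row, y along the row, z up). The point is fixed in the rack, 98 mm above the counter; the real top of the cover may lie up to 5 mm below or 8 mm above it, since the canisters stand unevenly (a high cover is not thereby the loose one).
- rack: Fixed low wooden rack, 115 mm (x) by 445 mm (y), rim 32 mm high along the sides and 38 mm at the ends, holding four steel canisters (diameter 80 mm) in one row along its y axis, 106 mm from middle to middle. Each canister has a flat round grey cover, diameter 84 mm, no knob. Origin: centre of the underside, on the counter. Canisters are fast in the rack. Three covers are home and rigid; one, at any of the four places, is loose and looks the same.
- cover (a joint): How far the one loose cover (place not known) has been pushed down, in m: 0 to 0.0005 at the start, 0.005 when fully home (hard stop), negative if pulled up. It resists with a friction of about 14 N, so about 16 to 25 N pressed at the middle drives it home, and it stays where it is left.
- cover_rock_x (a joint): Tilt in rad of the loose cover about the rack's x axis; 0 is level, limits -0.1 and 0.1. Moves when that cover is pressed near its rim on the y side (positive: +y side up). Springs back to level when let go; stiffness 2.5 N m/rad (5 N pressed 28 mm from the middle tilts it about 0.056 rad, so that the finger sinks about 1.6 mm; the stop is met at about 9 N).
- cover_rock_y (a joint): The same about the rack's y axis: moves when the loose cover is pressed near its rim on the x side (positive: +x side down).
- terminal: Black card terminal lying loose behind the rack (farther from the robot), 165 by 78 mm, 43 mm high. Origin: centre of its underside. To be left alone.
- can: Loose yellow can with a white cap, diameter 70 mm, 85 mm high, standing behind the rack. Origin: centre of its underside. To be left alone.
- bowl: Loose small steel bowl, rim diameter 110 mm, 45 mm high, standing past the left end of the rack. Origin: centre of its underside. To be left alone.

How it is judged:
By the outcome, as a careful person would: the job done as asked, in the order asked, and still so for the second after the job is handed in, with the robot touching nothing.
It also fails if it takes over 45 s, if anything falls off the work surface, if the arm or the gripper's body presses on something with over 40 N, if the wrist force passes 120 N, or if a joint passes its speed limit or range.

ROBOT

A 6-joint arm with a two-finger parallel gripper is mounted at the origin on the work surface. World frame = base frame: x ahead of the robot, y to its left, z up, the work surface at z = 0. Lengths are in mm, angles in rad, forces in N, time in s.
With the tool pointing down it reaches from about 275 to 1000 mm from the base axis. Payload 8.4 kg.
Tool frame: the origin (TCP) lies on the centre line of the jaws, within the pads' length; the fingertips stand 22 mm ahead of it and the grasp point (between the pads) lies 3 mm ahead of it; z points along the fingers, y is the direction in which the jaws open and shut (so a half turn about z gives the same grasp; the last joint's range is limited). The gripper opens to 85 mm and grips with 20 to 120 N. Pads are 22 mm wide; open, the fingers measure 114 mm over their backs; the gripper's body (76 mm by 85 mm) begins 54 mm behind the grasp point. The pads swing forward as they close: fully open they stand 13 mm farther back than shut.
Start: joints at [-1.267, 0.353, 1.633, -0, 1.155, -0.002], TCP at [188.159, -596.007, 253.281] pointing down, gripper open.
Joint ranges: [-2.63, 2.63], [-0.92, 2.1], [0.06, 2.66], [-1.3, 4.44], [0, 2.69], [-3.02, 3.02]. Speed limits (rad/s): [2.22, 2.22, 2.79, 3.14, 3.14, 3.14].

INTERFACE

Orientations are given as [roll, pitch, yaw] about the fixed x, y, z axes, in that order (R = Rz(yaw) Ry(pitch) Rx(roll)).
In Python, from rig import r gives the robot as it stands.
- The arm moves only by the tool carry_out, never from a script. Its argument "rows" is text: rows parted by semicolons, each of 5 numbers parted by spaces: the opening, from 0 (shut) to 1 (fully open), then the shift along the tool's x, y, z in units of 30 mm (1.0 is 30 mm), then the turn about the tool's z in units of 8 degrees (1.0 is 8 degrees). A call has 1 to 12 rows; each row shifts and turns the commanded pose from where the row before left it, along the tool's axes as they then stand; what a row does not reach is not made up. A row lasts 1/8 s, in which the tool goes at most 62.5 mm and 10.7 degrees, less where a joint would pass 70% of its speed; a pose out of reach is approached as far as the arm can. A call is refused whole if a number of a shift passes 1 or a number of a turn 1, either way. A call with a gripper value outside its range is refused whole. The fingers move at their own pace and stop on an object; "newtons" is the grip in N (left out, the last holds). Time passes only in rows, so rows that do not move let the fingers close. It gives the time, the measured TCP pose, the force and the opening at its end, in the units of the state.
- r.sense(): the state, without advancing time (a new reading comes with each control period).
- r.grab_frame(name): name is "side" or "top" or "wrist"; returns the picture (480x640x3 uint8, blue, green, red); there is no depth.
- r.get_calibration(name): a dict with "intrinsics" (3x3 intrinsics, pixels), "position" and "rotation" of the camera in the world. Camera axes: x right, y up, looking along -z (the intrinsics and any distortion apply to the point x, -y, -z); pixel columns grow to the right and rows downward; lengths in mm; the calibration is good to about 2 mm. A picture is of the moment at which its call begins: read the wrist's pose just before it. get_calibration takes no time and is no camera call; for the wrist camera it gives the pose at the moment of the call.
- r.sign_off(): hands the job in, once; it reports no verdict.
The state is a dict: "clock": time; "qpos": joint angles; "qvel": joint speeds; "joint_efforts": joint torques, N m; "eef_pos": TCP position; "tcp_rot": TCP orientation; "contact_force": force on the tool from outside, world axes, zero at the start; "wrist_torque": the same for the moment, N m; "opening": opening from 0.0 (shut) to 1.0 (fully open).
Only numpy, scipy, OpenCV 4.12 (cv2) and the standard library are available. Lean on these libraries where they do the work, as an engineer would, in place of code of your own. Each camera call takes 0.05 s, during which the arm holds its last target.

## Working session

There is one attempt and no reset: what is moved stays moved. The work goes in short steps, Python scripts to look and compute and a tool call to move; the robot and the scene stay as the last step left them, time stands still between calls to the robot, and variables do not carry over. Pictures are saved under pics/ and viewed, and the job is handed in when it is done.

Besides the shell and the picture viewer there is one more tool, called after "Emit:" by a JSON object that holds its "method" and its "body". carry_out: Moves the arm, as the interface text tells. Its arguments: {"type":"object","properties":{"rows":{"type":"string"},"newtons":{"type":"number"}},"required":["rows"]}

```bash
ls; mkdir -p pics; python3 - <<'E'
from rig import r
import cv2
print(r.sense())
for n in("side","top"):
    cv2.imwrite(f"pics/{n}0.png",r.grab_frame(n)); print(n,r.get_calibration(n))
E
```

```text
pics
{'clock': 0.0, 'qpos': array([-1.26738261e+00,  3.53653808e-01,  1.63415346e+00, -1.08675440e-05,
        1.15516371e+00, -2.38813304e-03]), 'qvel': array([ 0.00170176,  0.00135566,  0.00089216,  0.00033456, -0.0005803 ,
        0.0014419 ]), 'joint_efforts': array([-2.97271094e-03, -6.05253696e+01, -3.42071807e+01, -4.68848193e-04,
        9.21571744e-03, -1.88831154e-05]), 'eef_pos': array([ 188.03217971, -595.57740414,  252.54984088]), 'tcp_rot': array([-3.14021431e+00,  6.64458419e-06,  3.05806249e-01]), 'contact_force': array([-0.11837533, -0.08050521,  0.48137005]), 'wrist_torque': array([-0.00195364, -0.00209695,  0.00618743]), 'opening': 1.0001568090684423}
side {'intrinsics': array([[482.46360735,   0.        , 322.15971789],
       [  0.        , 482.46360735, 243.1529946 ],
       [  0.        ,   0.        ,   1.        ]]), 'position': array([ 343.41097512, -462.11413514,  797.09014223]), 'rotation': array([ 0.74108385,  0.00180334, -0.44328021])}
top {'intrinsics': array([[461.38464739,   0.        , 318.8401614 ],
       [  0.        , 461.38464739, 232.38859196],
       [  0.        ,   0.        ,   1.        ]]), 'position': array([501.66129517,  87.83223679, 876.63642454]), 'rotation': array([ 0.11587004,  0.01297442, -1.55517092])}
```

View pics/side0.png

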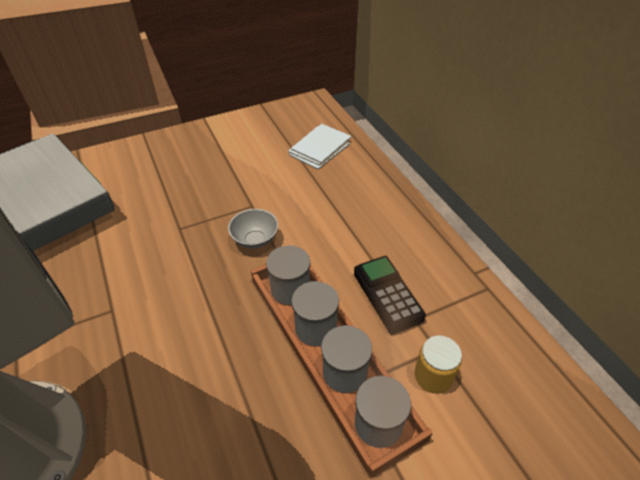

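View pics/top0.png

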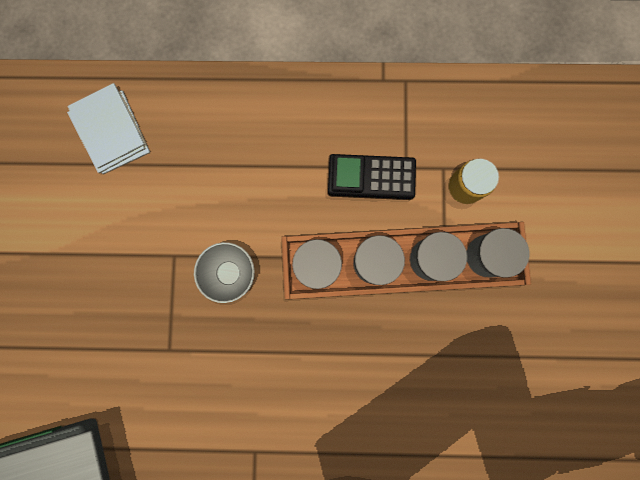

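```bash
cat > h.py <<'E'
import numpy as np,cv2
from scipy.spatial.transform import Rotation as Ro
from rig import r
def ray(n,uv,z):
    c=r.get_calibration(n);K=c["intrinsics"];R=Ro.from_euler("xyz",c["rotation"]).as_matrix()
    d=np.linalg.inv(K)@np.array([uv[0],uv[1],1.]);d=R@(d*[1,-1,-1]);p=np.array(c["position"])
    return p+d*(z-p[2])/d[2]
def proj(n,P):
    c=r.get_calibration(n);K=c["intrinsics"];R=Ro.from_euler("xyz",c["rotation"]).as_matrix()
    q=R.T@(np.asarray(P,float)-c["position"]);q=K@(q*[1,-1,-1]);return q[:2]/q[2]
E
python3 - <<'E'
from h import *
g=cv2.imread("pics/top0.png")
hsv=cv2.cvtColor(g,cv2.COLOR_BGR2HSV)
m=((hsv[...,1]<60)&(hsv[...,2]>85)).astype(np.uint8)*255
m[:215]=0;m[300:]=0;m[:,:275]=0;m[:,535:]=0
m=cv2.morphologyEx(m,cv2.MORPH_OPEN,np.ones((5,5)))
C,_=cv2.findContours(m,0,2)
out=g.copy();P=[]
for c in C:
    if cv2.contourArea(c)<500:continue
    e=cv2.fitEllipse(cv2.convexHull(c));cv2.ellipse(out,e,(0,0,255),1)
    w=ray("top",e[0],98);P.append(w);print("top",np.round(e[0],1),np.round(e[1],1),np.round(w,1))
P=np.array(sorted(P,key=lambda p:p[1]));print(np.diff(P,axis=0))
# rack end corners on ends rim z=38
for uv in[(282,237),(285,299),(524,222),(530,284)]:print(uv,np.round(ray("top",uv,35),1))
s=cv2.imread("pics/side0.png")
for p in P:
    u=proj("side",p);print("side",np.round(u,1));cv2.circle(s,tuple(int(x) for x in u),3,(0,0,255),-1)
    for a in np.arange(0,6.28,.3):
        u=proj("side",p+[42*np.cos(a),42*np.sin(a),0]);cv2.circle(s,tuple(int(round(x)) for x in u),1,(0,255,0),-1)
cv2.imwrite("pics/c1.png",np.hstack([cv2.resize(out[200:320,260:560],None,fx=2,fy=2),cv2.copyMakeBorder(s[235:475,230:430],0,0,0,0,0)]))
E
```

```text
top [316.7 263.6] [48.5 48.8] [539.1 102.1  98. ]
top [379.2 259.8] [48.6 49.3] [547.1  -3.1  98. ]
top [441.7 256.2] [48.1 49.5] [ 554.7 -108.2   98. ]
top [504.1 252.5] [47.6 49.8] [ 562.5 -212.7   98. ]
[[ -7.80591866 104.54773456   0.        ]
 [ -7.62271645 105.07932092   0.        ]
 [ -8.00354225 105.15898107   0.        ]]
(282, 237) [590.  167.8  35. ]
(285, 299) [477.4 159.6  35. ]
(524, 222) [ 623.9 -275.    35. ]
(530, 284) [ 511.2 -281.8   35. ]
side [383.  399.1]
side [346.7 346.1]
side [315.6 300.5]
side [288.5 261.1]
```

View pics/c1.png

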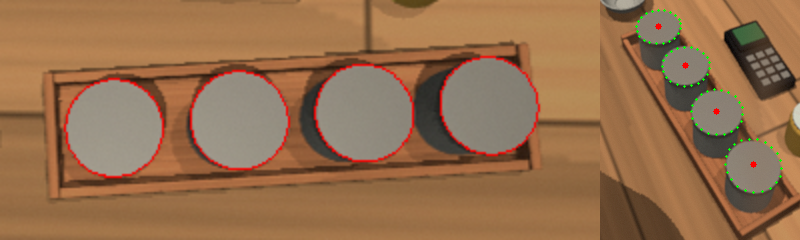

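Emit:
{"method": "carry_out", "body": {"rows": "0 0 0 0 0.83; 0 0 0 0 0.83; 0 1 -1 0 0; 0 1 -1 0 0; 0 1 -1 0 0; 0 1 -1 0 0; 0 1 -1 0 0; 0 1 -1 0 0; 0 1 -1 0 0; 0 1 -1 0 0; 0 1 -1 0 0; 0 1 -1 0 0", "newtons": 20}}

```text
clock: 1.6
eef_pos: [465.8, -273.4, 253.1]
tcp_rot: [-3.141, 0.0, 0.074]
contact_force: [0.4, -0.5, -0.4]
opening: 0.002
```

Emit:
{"method": "carry_out", "body": {"rows": "0 0.8 -0.6 0.5 0; 0 0.8 -0.6 0.8 0; 0 0.7 -0.5 0.8 0; 0 0 0 0.8 0; 0 0 0 0.6 0; 0 0 0 0 0; 0 0 0 0 0"}}

```text
clock: 2.48
eef_pos: [530.4, -219.1, 148.9]
tcp_rot: [3.141, -0.001, 0.073]
contact_force: [0.0, -0.1, -0.5]
opening: 0.001
```

```bash
python3 - <<'E'
from h import *
s=r.sense();print(s["clock"],s["eef_pos"],s["contact_force"],s["wrist_torque"])
a=r.grab_frame("side");b=r.grab_frame("wrist")
cv2.imwrite("pics/a1.png",cv2.resize(np.hstack([a,b]),(800,300)))
E
```

```text
2.475 [ 530.39819366 -219.12804     148.94361878] [ 0.04097439 -0.07857846 -0.49757045] [-0.03584416 -0.0416947  -0.02240964]
```

View pics/a1.png

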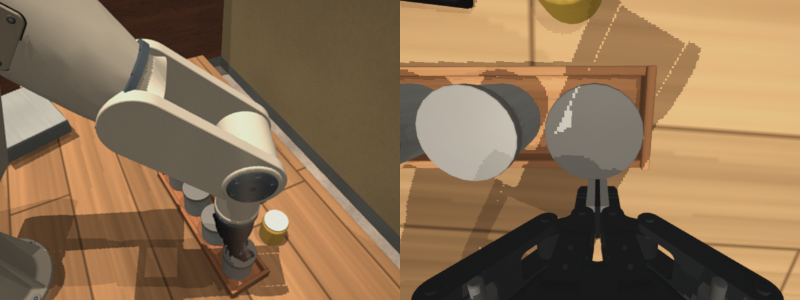

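Emit:
{"method": "carry_out", "body": {"rows": "0 0.02 -0.13 0.3 0; 0 0 0 0.25 0; 0 0 0 0 0"}}

```text
clock: 2.95
eef_pos: [529.9, -214.5, 130.9]
tcp_rot: [-3.141, 0.001, 0.074]
contact_force: [0.5, 0.1, -0.4]
opening: -0.001
```

Emit:
{"method": "carry_out", "body": {"rows": "0 0 0 0.03 0; 0 0 0 0.03 0"}}

```text
clock: 3.2
eef_pos: [530.7, -214.8, 130.1]
tcp_rot: [3.141, -0.0, 0.074]
contact_force: [-1.0, 0.5, -0.5]
opening: -0.001
```

Emit:
{"method": "carry_out", "body": {"rows": "0 0 0 0.03 0; 0 0 0 0.03 0"}}

```text
clock: 3.45
eef_pos: [530.6, -214.8, 128.2]
tcp_rot: [3.142, -0.0, 0.074]
contact_force: [-0.1, 0.4, 0.4]
opening: 0.001
```

Emit:
{"method": "carry_out", "body": {"rows": "0 0 0 0.03 0; 0 0 0 0.03 0"}}

```text
clock: 3.7
eef_pos: [530.5, -214.8, 126.3]
tcp_rot: [3.142, -0.0, 0.074]
contact_force: [-0.1, 0.0, 0.4]
opening: -0.001
```

Emit:
{"method": "carry_out", "body": {"rows": "0 0 0 0.03 0; 0 0 0 0.02 0"}}

```text
clock: 3.95
eef_pos: [530.5, -214.7, 124.8]
tcp_rot: [-3.142, 0.0, 0.074]
contact_force: [-0.9, -0.9, 0.1]
opening: 0.002
```

Emit:
{"method": "carry_out", "body": {"rows": "0 0 0 0.02 0; 0 0 0 0.02 0"}}

```text
clock: 4.2
eef_pos: [530.5, -214.7, 123.7]
tcp_rot: [-3.142, -0.0, 0.074]
contact_force: [-0.8, -0.7, -0.5]
opening: -0.001
```

Emit:
{"method": "carry_out", "body": {"rows": "0 0 0 0.02 0; 0 0 0 0.02 0"}}

```text
clock: 4.45
eef_pos: [530.5, -214.7, 122.4]
tcp_rot: [-3.142, 0.0, 0.074]
contact_force: [0.1, 0.6, -0.4]
opening: -0.003
```

Emit:
{"method": "carry_out", "body": {"rows": "0 0 0 0.02 0; 0 0 0 0.02 0"}}

```text
clock: 4.7
eef_pos: [530.5, -214.7, 121.2]
tcp_rot: [-3.142, 0.0, 0.074]
contact_force: [0.4, 0.2, -0.0]
opening: -0.001
```

Emit:
{"method": "carry_out", "body": {"rows": "0 0 0 0.02 0; 0 0 0 0 0"}}

```text
clock: 4.95
eef_pos: [530.5, -214.7, 120.6]
tcp_rot: [-3.142, 0.0, 0.074]
contact_force: [0.1, 0.1, -0.4]
opening: 0.001
```

Emit:
{"method": "carry_out", "body": {"rows": "0 0 0 0.02 0; 0 0 0 0.01 0"}}

```text
clock: 5.2
eef_pos: [530.5, -214.7, 119.8]
tcp_rot: [-3.142, -0.0, 0.074]
contact_force: [-0.2, 0.2, 0.3]
opening: -0.003
```

Emit:
{"method": "carry_out", "body": {"rows": "0 0 0 0.02 0; 0 0 0 0.01 0"}}

```text
clock: 5.45
eef_pos: [530.5, -214.7, 118.8]
tcp_rot: [-3.142, 0.0, 0.074]
contact_force: [-0.5, 0.6, 0.2]
opening: 0.001
```

Emit:
{"method": "carry_out", "body": {"rows": "0 0 0 0.02 0; 0 0 0 0.01 0"}}

```text
clock: 5.7
eef_pos: [530.5, -214.7, 118.0]
tcp_rot: [-3.142, -0.0, 0.074]
contact_force: [0.5, 0.7, -1.3]
opening: -0.001
```

Emit:
{"method": "carry_out", "body": {"rows": "0 0 0 0.02 0; 0 0 0 0.01 0"}}

```text
clock: 5.95
eef_pos: [530.5, -214.8, 117.0]
tcp_rot: [-3.142, 0.0, 0.074]
contact_force: [-0.4, 0.1, -0.7]
opening: 0.0
```

Emit:
{"method": "carry_out", "body": {"rows": "0 0 0 0.02 0; 0 0 0 0.01 0"}}

```text
clock: 6.2
eef_pos: [530.5, -214.8, 116.6]
tcp_rot: [3.142, -0.0, 0.074]
contact_force: [-2.7, 0.6, 6.9]
opening: 0.003
```

Emit:
{"method": "carry_out", "body": {"rows": "0 0 0 0 0"}}

```text
clock: 6.32
eef_pos: [530.5, -214.8, 116.6]
tcp_rot: [3.142, -0.0, 0.074]
contact_force: [-1.1, 0.3, 7.1]
opening: 0.001
```

Emit:
{"method": "carry_out", "body": {"rows": "0 0 0 0.01 0; 0 0 0 0 0"}}

```text
clock: 6.58
eef_pos: [530.6, -214.8, 116.6]
tcp_rot: [3.141, -0.0, 0.074]
contact_force: [-3.0, 0.8, 8.2]
opening: 0.001
```

Emit:
{"method": "carry_out", "body": {"rows": "0 0 0 -0.3 0; 0 0 0 -0.25 0; 0 0.03 -0.9 0 0; 0 0 -0.9 0 0; 0 0 -0.9 0 0; 0 0 -0.78 0 0; 0 0 0 0.05 0; 0 0 0 0 0"}}

```text
clock: 7.58
eef_pos: [523.9, -111.0, 131.1]
tcp_rot: [3.141, -0.0, 0.074]
contact_force: [0.8, 0.0, -0.5]
opening: -0.002
```

Emit:
{"method": "carry_out", "body": {"rows": "0 0 0 0.03 0; 0 0 0 0.03 0"}}

```text
clock: 7.82
eef_pos: [523.7, -111.2, 129.0]
tcp_rot: [3.142, -0.0, 0.073]
contact_force: [0.7, -0.8, -0.2]
opening: -0.001
```

Emit:
{"method": "carry_out", "body": {"rows": "0 0 0 0.03 0; 0 0 0 0.03 0"}}

```text
clock: 8.07
eef_pos: [523.7, -110.7, 127.2]
tcp_rot: [3.142, 0.0, 0.074]
contact_force: [0.3, -0.5, 0.4]
opening: -0.003
```

Emit:
{"method": "carry_out", "body": {"rows": "0 0 0 0.03 0; 0 0 0 0.02 0"}}

```text
clock: 8.32
eef_pos: [523.6, -110.5, 125.7]
tcp_rot: [-3.142, 0.0, 0.074]
contact_force: [-0.2, 0.2, 0.5]
opening: -0.001
```

Emit:
{"method": "carry_out", "body": {"rows": "0 0 0 0.02 0; 0 0 0 0.02 0"}}

```text
clock: 8.57
eef_pos: [523.7, -110.5, 124.6]
tcp_rot: [-3.142, -0.0, 0.074]
contact_force: [0.1, 0.0, -0.7]
opening: -0.004
```

Emit:
{"method": "carry_out", "body": {"rows": "0 0 0 0.02 0; 0 0 0 0.02 0"}}

```text
clock: 8.82
eef_pos: [523.7, -110.6, 123.4]
tcp_rot: [-3.142, -0.0, 0.074]
contact_force: [0.4, 0.1, 0.1]
opening: -0.002
```

Emit:
{"method": "carry_out", "body": {"rows": "0 0 0 0.02 0; 0 0 0 0.01 0"}}

```text
clock: 9.07
eef_pos: [523.6, -110.6, 122.4]
tcp_rot: [-3.142, 0.0, 0.074]
contact_force: [1.5, -0.4, 0.0]
opening: 0.002
```

Emit:
{"method": "carry_out", "body": {"rows": "0 0 0 0.02 0; 0 0 0 0.01 0"}}

```text
clock: 9.32
eef_pos: [523.7, -110.6, 121.6]
tcp_rot: [3.142, 0.0, 0.074]
contact_force: [0.1, 0.3, -0.1]
opening: -0.002
```

Emit:
{"method": "carry_out", "body": {"rows": "0 0 0 0.02 0; 0 0 0 0.01 0"}}

```text
clock: 9.57
eef_pos: [523.7, -110.6, 120.6]
tcp_rot: [-3.142, 0.0, 0.074]
contact_force: [-0.5, -0.6, -0.9]
opening: 0.0
```

Emit:
{"method": "carry_out", "body": {"rows": "0 0 0 0.02 0; 0 0 0 0.01 0"}}

```text
clock: 9.82
eef_pos: [523.7, -110.6, 119.7]
tcp_rot: [3.142, -0.0, 0.074]
contact_force: [0.2, -0.9, -0.0]
opening: -0.005
```

Emit:
{"method": "carry_out", "body": {"rows": "0 0 0 0.02 0; 0 0 0 0.01 0"}}

```text
clock: 10.07
eef_pos: [523.7, -110.6, 118.8]
tcp_rot: [-3.142, 0.0, 0.074]
contact_force: [-0.3, 0.1, -0.4]
opening: -0.001
```

Emit:
{"method": "carry_out", "body": {"rows": "0 0 0 0.02 0; 0 0 0 0.01 0"}}

```text
clock: 10.32
eef_pos: [523.7, -110.6, 118.3]
tcp_rot: [3.142, 0.0, 0.074]
contact_force: [-3.3, 0.8, 7.5]
opening: 0.001
```

Emit:
{"method": "carry_out", "body": {"rows": "0 0 0 0.02 0; 0 0 0 0.01 0"}}

```text
clock: 10.58
eef_pos: [523.7, -110.6, 118.2]
tcp_rot: [3.142, -0.0, 0.074]
contact_force: [-6.0, 1.9, 19.1]
opening: 0.002
```

Emit:
{"method": "carry_out", "body": {"rows": "0 0 0 -0.3 0; 0 0 0 -0.2 0; 0 0.01 -0.9 0 0; 0 0 -0.9 0 0; 0 0 -0.9 0 0; 0 0 -0.82 0 0; 0 0 0 0.05 0; 0 0 0 0 0"}}

```text
clock: 11.58
eef_pos: [516.2, -5.6, 130.5]
tcp_rot: [3.141, 0.0, 0.075]
contact_force: [-0.3, -0.4, -0.9]
opening: -0.003
```

Emit:
{"method": "carry_out", "body": {"rows": "0 0 0 0.03 0; 0 0 0 0.03 0"}}

```text
clock: 11.82
eef_pos: [516.2, -5.9, 128.7]
tcp_rot: [3.142, -0.0, 0.073]
contact_force: [0.1, 0.1, 0.0]
opening: 0.003
```

Emit:
{"method": "carry_out", "body": {"rows": "0 0 0 0.02 0; 0 0 0 0.01 0"}}

```text
clock: 12.08
eef_pos: [516.1, -5.4, 127.8]
tcp_rot: [-3.142, 0.0, 0.074]
contact_force: [-0.7, 0.7, 0.5]
opening: 0.004
```

Emit:
{"method": "carry_out", "body": {"rows": "0 0 0 0.02 0; 0 0 0 0.01 0"}}

```text
clock: 12.32
eef_pos: [516.1, -5.2, 126.9]
tcp_rot: [-3.142, 0.0, 0.074]
contact_force: [0.2, 0.3, 0.3]
opening: -0.001
```

Emit:
{"method": "carry_out", "body": {"rows": "0 0 0 0.02 0; 0 0 0 0.01 0"}}

```text
clock: 12.58
eef_pos: [516.2, -5.2, 126.0]
tcp_rot: [3.142, 0.0, 0.074]
contact_force: [0.3, 0.6, 0.2]
opening: -0.002
```

Emit:
{"method": "carry_out", "body": {"rows": "0 0 0 0.01 0; 0 0 0 0.01 0"}}

```text
clock: 12.82
eef_pos: [516.2, -5.2, 125.5]
tcp_rot: [3.142, -0.0, 0.074]
contact_force: [-0.2, -0.5, -0.1]
opening: -0.004
```

Emit:
{"method": "carry_out", "body": {"rows": "0 0 0 0.01 0; 0 0 0 0.01 0"}}

```text
clock: 13.08
eef_pos: [516.2, -5.3, 124.8]
tcp_rot: [3.142, 0.0, 0.074]
contact_force: [-0.3, 0.7, 0.8]
opening: -0.003
```

Emit:
{"method": "carry_out", "body": {"rows": "0 0 0 0.02 0; 0 0 0 0.01 0"}}

```text
clock: 13.32
eef_pos: [516.1, -5.2, 123.9]
tcp_rot: [-3.142, 0.0, 0.074]
contact_force: [0.0, -0.7, -0.5]
opening: -0.005
```

Emit:
{"method": "carry_out", "body": {"rows": "0 0 0 0.01 0; 0 0 0 0.01 0"}}

```text
clock: 13.58
eef_pos: [516.2, -5.2, 123.4]
tcp_rot: [-3.142, -0.0, 0.074]
contact_force: [0.7, -0.0, 0.8]
opening: -0.001
```

Emit:
{"method": "carry_out", "body": {"rows": "0 0 0 0.01 0; 0 0 0 0.01 0"}}

```text
clock: 13.82
eef_pos: [516.2, -5.2, 122.8]
tcp_rot: [3.142, 0.0, 0.074]
contact_force: [0.4, 0.8, 0.3]
opening: 0.004
```

Emit:
{"method": "carry_out", "body": {"rows": "0 0 0 0.02 0; 0 0 0 0.01 0"}}

```text
clock: 14.08
eef_pos: [516.1, -5.2, 121.9]
tcp_rot: [-3.142, 0.0, 0.074]
contact_force: [-1.3, 0.3, 3.2]
opening: -0.004
```

Emit:
{"method": "carry_out", "body": {"rows": "0 0 0 0.01 0; 0 0 0 0.01 0"}}

```text
clock: 14.32
eef_pos: [516.1, -5.2, 121.4]
tcp_rot: [3.142, 0.0, 0.074]
contact_force: [-2.2, 0.1, 3.9]
opening: -0.001
```

Emit:
{"method": "carry_out", "body": {"rows": "0 0 0 0.01 0; 0 0 0 0.01 0"}}

```text
clock: 14.58
eef_pos: [515.9, -5.3, 120.8]
tcp_rot: [-3.142, 0.0, 0.074]
contact_force: [-3.8, -0.5, 7.0]
opening: 0.004
```

Emit:
{"method": "carry_out", "body": {"rows": "0 0 0 -0.1 0; 0 0 0 -0.2 0; 0 0.5 0 0 0; 0 0.53 0 0 0; 0 0 0 0 0; 0 0 0 0 0"}}

```text
clock: 15.32
eef_pos: [546.7, -2.9, 129.2]
tcp_rot: [-3.142, 0.001, 0.074]
contact_force: [-0.2, 0.5, -0.8]
opening: 0.003
```

```bash
python3 - <<'E'
from h import *
p=r.sense()["eef_pos"];print(p)
b=r.grab_frame("wrist");c=r.grab_frame("top")
cv2.imwrite("pics/m1.png",np.hstack([cv2.resize(b,(400,300)),cv2.resize(c[180:360,220:460],(400,300))]))
d=np.array([547.1,-3.1])-p[:2];t=.0742
print("units tool x,y",(d[0]*np.cos(t)+d[1]*np.sin(t))/30,-(-d[0]*np.sin(t)+d[1]*np.cos(t))/30)
E
```

```text
[546.6878886   -2.9184727  129.23625586]
units tool x,y 0.013250682830772775 0.007052614238186234
```

View pics/m1.png

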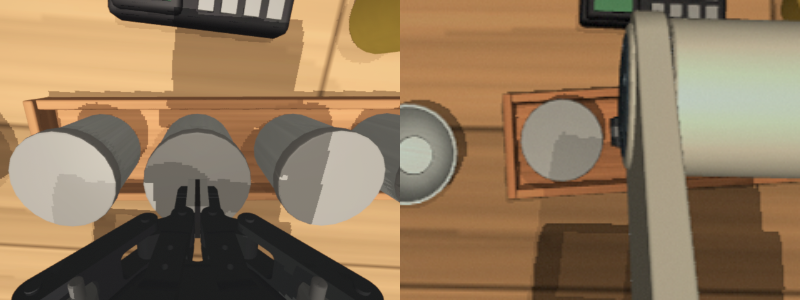

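Emit:
{"method": "carry_out", "body": {"rows": "0 0 0 0.1 0; 0 0 0 0.06 0; 0 0 0 0.02 0"}}

```text
clock: 15.8
eef_pos: [546.8, -3.0, 124.1]
tcp_rot: [-3.142, 0.0, 0.074]
contact_force: [0.2, -0.3, -0.3]
opening: 0.003
```

Emit:
{"method": "carry_out", "body": {"rows": "0 0 0 0.02 0; 0 0 0 0.02 0"}}

```text
clock: 16.05
eef_pos: [547.0, -2.9, 123.1]
tcp_rot: [3.142, -0.0, 0.074]
contact_force: [-0.1, -0.8, 0.2]
opening: -0.001
```

Emit:
{"method": "carry_out", "body": {"rows": "0 0 0 0.02 0; 0 0 0 0.01 0"}}

```text
clock: 16.3
eef_pos: [547.1, -2.9, 122.4]
tcp_rot: [-3.142, -0.0, 0.074]
contact_force: [-1.7, -0.4, 5.9]
opening: -0.003
```

Emit:
{"method": "carry_out", "body": {"rows": "0 0 0 0.02 0; 0 0 0 0.01 0"}}

```text
clock: 16.55
eef_pos: [547.1, -3.0, 122.2]
tcp_rot: [3.142, -0.0, 0.074]
contact_force: [-4.7, 0.3, 13.8]
opening: 0.009
```

Emit:
{"method": "carry_out", "body": {"rows": "0 0 0 0.02 0; 0 0 0 0.01 0"}}

```text
clock: 16.8
eef_pos: [547.1, -3.0, 121.4]
tcp_rot: [3.142, -0.0, 0.074]
contact_force: [-4.6, -0.5, 13.1]
opening: -0.001
```

```bash
python3 - <<'E'
from rig import r
s=r.sense();print(s["eef_pos"],s["contact_force"],s["wrist_torque"])
E
```

```text
[547.12500185  -2.96166596 121.40357792] [-4.59361942 -0.48223146 13.05134698] [-0.01346665  0.77035799 -0.00828286]
```

Emit:
{"method": "carry_out", "body": {"rows": "0 0 0 0.02 0; 0 0 0 0.02 0"}}

```text
clock: 17.05
eef_pos: [547.1, -3.0, 120.2]
tcp_rot: [3.142, -0.0, 0.074]
contact_force: [-3.7, 0.8, 13.1]
opening: -0.003
```

Emit:
{"method": "carry_out", "body": {"rows": "0 0 0 0.02 0; 0 0 0 0.02 0"}}

```text
clock: 17.3
eef_pos: [547.1, -3.0, 119.0]
tcp_rot: [3.142, -0.0, 0.074]
contact_force: [-4.1, -0.4, 13.1]
opening: -0.004
```

Emit:
{"method": "carry_out", "body": {"rows": "0 0 0 0.02 0; 0 0 0 0.01 0"}}

```text
clock: 17.55
eef_pos: [547.1, -3.0, 118.1]
tcp_rot: [3.142, -0.0, 0.074]
contact_force: [-3.6, 0.2, 14.0]
opening: -0.002
```

Emit:
{"method": "carry_out", "body": {"rows": "0 0 0 0.02 0; 0 0 0 0.01 0"}}

```text
clock: 17.8
eef_pos: [547.2, -2.9, 117.3]
tcp_rot: [3.142, -0.0, 0.074]
contact_force: [-5.4, -0.0, 16.9]
opening: -0.001
```

Emit:
{"method": "carry_out", "body": {"rows": "0 0 0 0.01 0; 0 0 0 0.01 0"}}

```text
clock: 18.05
eef_pos: [547.2, -2.9, 117.2]
tcp_rot: [3.142, -0.0, 0.074]
contact_force: [-6.1, -0.0, 22.3]
opening: 0.003
```

Emit:
{"method": "carry_out", "body": {"rows": "0 0 0 0.01 0; 0 0 0 0 0"}}

```text
clock: 18.3
eef_pos: [547.2, -3.0, 117.2]
tcp_rot: [3.142, -0.001, 0.074]
contact_force: [-6.9, -0.7, 22.6]
opening: -0.004
```

Emit:
{"method": "carry_out", "body": {"rows": "0 0 0 -0.05 0; 0 0 0 -0.1 0; 0 0 0 -0.6 0; 0 0 0 -1 0; 0 0 0 -1 0; 0 0 0 -1 0; 0 -1 0 -0.5 0; 0 -1 0 0 0; 0 -1 0 0 0; 0 -1 0 0 0; 0 -1 0 0 0; 0 0 0 0 0"}}

```text
clock: 19.8
eef_pos: [395.8, -14.1, 243.5]
tcp_rot: [3.142, -0.0, 0.074]
contact_force: [0.3, -0.1, 1.1]
opening: 0.002
```

```bash
python3 - <<'E'
from h import *
print(r.sense()["contact_force"],r.sense()["eef_pos"])
c=r.grab_frame("top");b=r.grab_frame("wrist")
cv2.imwrite("pics/e1.png",np.hstack([cv2.resize(c,(400,300)),cv2.resize(b,(400,300))]))
E
```

```text
[ 0.32330774 -0.10943097  1.05122502] [395.78146376 -14.12479025 243.50900421]
```

View pics/e1.png

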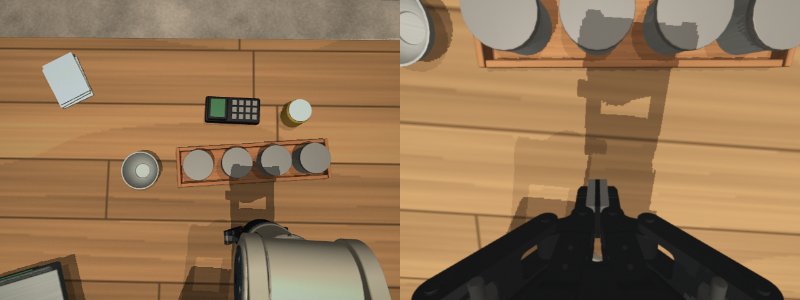

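The arm is clear of the rack, and the terminal, can and bowl stand where they were at the start. I'm handing the job in.

```bash
python3 -c "
from rig import r
print(r.sign_off())"
```

```text
the job is handed in; nothing more can be done
None
```

The loose cover was at place 3. I pressed it down at its middle until it met the hard stop, and handed the job in after about 20 s of robot time.

- **Finding it:** I pressed near the robot-side edge of places 1, 2 and 3 in turn.
  - Places 1 and 2 were rigid: the tip stopped within about 0.5 mm of contact while the force kept rising.
  - Place 3 sank about 1.6 mm as the force rose to 7 N, so I let go and stopped there. I did not probe place 4, since only one cover is loose.
- **Pressing it home:** At the middle of place 3 the cover slid steadily at about 13–14 N. It travelled 5.1 mm (tool height 122.3 to 117.2 mm) and then stopped, with no further movement as the force reached about 23 N.
- **Last checks:** The arm was clear of everything. In the final picture the terminal, can and bowl stood where they had been.

- **Harder than intended:** My second press on place 2 reached about 19 N at the edge. That cover was rigid and moved only 0.1 mm.
- **Not measured:** I did not check the cover's level directly. I judged it from the flat press at the middle, the hard stop and the cover's spring return.

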